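Grade cast resin balls by size

TASK

Pick up the scoop of mixed resin balls by its handle bar, gripping the bar gently, and slowly tip the balls out from low over the landing plate at the high end of the plywood grader, so that they roll down and sort themselves: the large ones into the foot trough, the small ones into the side lane. Then stand the empty scoop upright on the table and let go. Do not touch the balls with the gripper, and leave the cups, bottles and other things where they are.

Things in the scene. Friction and masses are not known exactly. Their poses are not given: they have to be found in the camera images.
- scoop: White scoop with five amber balls, 176 mm long (x), 148 mm wide (y), 180 g empty, 500 g full, loose on the table. Origin: centre of its underside; z up; open pouring front to its own -x. The floor, 25 mm up in the middle, rises 12 degrees towards the front, so the balls stay in while it is level. Sides and rear 48 mm high. Tipped over 12 degrees they roll out; 35 to 45 empties it.
- scoop_grip (a point): Middle of the scoop's wooden handle bar, which runs along the scoop's y above the balls: 12 mm thick (x), 22 mm high (z), 148 mm long; this point is 105 mm above and 30 mm behind (+x) the scoop's origin. Grip here from above, fingers closing along the scoop's x; ball tops reach 75 mm up. Light wood: 20 to 25 N of grip holds it; over 40 N mars it. Axes as the scoop's.
- scoop_lip (a point): Middle of the scoop's open front edge, 116 mm in front (-x) of the handle bar and 43 mm above the scoop's underside. The edge is 136 mm wide and has no raised lip. Axes as the scoop's.
- grader: Fixed plywood grader, 421 mm long (x), 284 mm wide (y). Origin: on the table, under its deck's centre line; +x to the high head end (on the scoop's side), -x to the foot. Deck 180 mm wide, sides 45 mm above it, sloping 13 degrees down to -x: landing plate, then bars. Small balls fall between the bars and roll to the side lane (-y); large balls roll on into the foot trough.
- landing (a point): Middle of the landing plate at the deck head, on its upper face, 169 mm above the table and 137 mm along +x from the grader's origin; 77 mm long, 180 mm wide. Behind it (grader x = 178 mm) a 6 mm thick upstand reaches 188 mm above the table: pour over it with the scoop's front edge near this point, 20 to 60 mm above the plate. Axes as the grader's.
- bars (a point): Middle of the four round 8 mm bars, at their centre height, 132 mm above the table. They run downhill from grader x = 106 mm to -116 mm, 45 mm clear between them. Axes as the grader's.
- trough (a point): Middle of the floor of the foot trough, the place of the large balls: a walled pen 124 mm (x) by 180 mm (y) across the grader's foot, walls 125 mm or more above the table, floor about 52 mm above it. Axes as the grader's.
- side_lane (a point): Middle of the floor of the side lane, the place of the small balls: an open-topped channel 406 mm long (x), 80 mm wide (y) along the grader's -y side, outer wall 70 mm high, floor about 18 mm above the table, sloping to the foot. Axes as the grader's.
- small1: Small cast-resin ball, 36 mm diameter, about 27 g, plain amber; origin at its centre. It starts in the scoop; it passes between the grader's bars and ends in the side lane
- small2: Small cast-resin ball, 36 mm diameter, about 27 g, plain amber; origin at its centre. It starts in the scoop; it passes between the grader's bars and ends in the side lane
- small3: Small cast-resin ball, 36 mm diameter, about 27 g, plain amber; origin at its centre. It starts in the scoop; it passes between the grader's bars and ends in the side lane
- large1: Large cast-resin ball, 60 mm diameter, about 120 g, same amber resin; origin at its centre. It starts in the scoop; it rolls down on top of the grader's bars and ends in the foot trough
- large2: Large cast-resin ball, 60 mm diameter, about 120 g, same amber resin; origin at its centre. It starts in the scoop; it rolls down on top of the grader's bars and ends in the foot trough
- cup_a: Clear mixing cup, 90 mm wide, 110 mm high. A bystander, loose: leave it where it is. Origin: centre of its underside.
- cup_b: Clear mixing cup, 90 mm wide, 110 mm high. A bystander, loose: leave it where it is. Origin: centre of its underside.
- flake_jar: Amber glass jar, 60 mm wide, 70 mm high. A bystander, loose: leave it where it is. Origin: centre of its underside.
- jar_cap: White jar cap, 66 mm wide, 16 mm high. A bystander, loose: leave it where it is. Origin: centre of its underside.
- coaster_mould: White mould with a coaster in it, 130 x 90 x 20 mm. A bystander, loose: leave it where it is. Origin: centre of its underside.
- brush: Brush lying on the table, 170 mm long. A bystander, loose: leave it where it is. Origin: in its handle's axis, on the table.
- hardener: Amber bottle, 70 mm wide, 170 mm high. A bystander, loose: leave it where it is. Origin: centre of its underside.

How it is judged:
By the outcome, as a careful person would: the job done as asked, in the order asked, and still so for the second after the job is handed in, with the robot touching nothing.
It also fails if it takes over 64 s, if anything falls off the work surface, if the arm or the gripper's body presses on something with over 40 N, if the wrist force passes 120 N, or if a joint passes its speed limit or range.

ROBOT

A 6-joint arm with a two-finger parallel gripper is mounted at the origin on the work surface. World frame = base frame: x ahead of the robot, y to its left, z up, the work surface at z = 0. Lengths are in mm, angles in rad, forces in N, time in s.
With the tool pointing down it reaches from about 275 to 975 mm from the base axis. Payload 8.4 kg.
Tool frame: the origin (TCP) lies on the centre line of the jaws, within the pads' length; the fingertips stand 22 mm ahead of it and the grasp point (between the pads) lies 3 mm ahead of it (robot.tcp_to_tips is the distance from the TCP to the fingertips, in mm); z points along the fingers, y is the line along which they close (so a half turn about z gives the same grasp; the last joint's range is limited). The gripper opens to 92 mm and grips with 3 to 60 N. Pads are 20 mm wide; open, the fingers measure 128 mm over their backs; the gripper's body (75 mm by 189 mm) begins 69 mm behind the grasp point.
Start: joints at [1.119, 0.353, 1.633, -0, 1.155, -0.002], TCP at [271.74, 562.837, 236.583] pointing down, gripper open.
Joint ranges: [-2.63, 2.63], [-0.92, 2.1], [0.06, 2.66], [-1.3, 4.44], [0, 2.69], [-3.02, 3.02]. Speed limits (rad/s): [2.22, 2.22, 2.79, 3.14, 3.14, 3.14].

INTERFACE

Orientations are given as a 3x3 rotation matrix whose columns are the frame's x, y, z axes.
In Python, from plant import robot gives the robot as it stands. Calls block until the motion is done:
- robot.goto(position, orientation): joint-space move of the TCP to a pose.
- robot.move_l(position, v=150, rot=None): straight line of the TCP; rot=None keeps the orientation; v is the mean speed in mm/s.
- robot.move_joints(angles): joint-space move.
- robot.set_gripper(opening, strength=None): finger opening in mm; strength is the grip in N (None keeps the last); returns when the fingers have stopped.
- robot.pause(seconds).
- robot.solve_ik(position, orientation): joint angles nearest the present ones, or None.
- robot.get_state(): the state.
- robot.snapshot(name): name is "side" or "top"; returns (picture, depth): 384x512x3 uint8, red, green, blue; 384x512 float32, mm along the optical axis (not along the pixel's ray), 0 where there is no reading.
- robot.get_calibration(name): a dict with "K" (3x3 intrinsics, pixels), "R" (3x3) and "t" (3): a world point X has camera coordinates R X + t. Camera axes: x right, y down, z forward; pixel columns grow to the right and rows downward; lengths in mm; the calibration is good to about 2 mm. A picture is of the moment at which its call begins. get_calibration takes no time and is no camera call.
A pose or a line that the arm cannot do raises robot.MotionError and nothing moves.
- robot.finish_job(): hands the job in; it is judged then, once.
Trained networks look in the newest picture that a camera, given by its name, has taken for a name from the list of things; names that differ only in an ending like _2 or _b are one class to them, and where a whole thing is asked for, a point or a joint stands for the part that bears it (a point fixed in the world has none). Each returns a list of dicts, best first, with "p" (0 to 1); they miss things now and then, are a little off and sometimes report something else, mostly with a low value. They report only what shows in the picture. A call takes as long as a camera call.
- robot.masks_of(name, camera): "region" (384x512 bool, what is visible of it) and "box" ([left, top, right, bottom] in pixels, round what is visible of it).
- robot.mark_of(name, camera): "xy" ([column, row] in pixels: a listed point, or the origin of a listed thing).
The state is a dict: "t": time; "q": joint angles; "qvel": joint speeds; "tau": joint torques, N m; "ee_pos": TCP position; "ee_rot": TCP orientation; "ft_force": force on the tool from outside, world axes, zero at the start; "wrist_torque": the same for the moment, N m; "finger_gap": finger opening in mm; "grasp_force": force on a finger pad.
Only numpy, scipy, OpenCV 4.12 (cv2) and the standard library are available. Lean on these libraries where they do the work, as an engineer would, in place of code of your own. Each camera call takes 0.05 s, during which the arm holds its last target. There are 200 camera calls.

## Working session

There is one attempt and no reset: what is moved stays moved. The work goes in short steps, each a Python script; the robot and the scene stay as the last script left them, time stands still between calls to the robot, and variables do not carry over. Pictures are saved under pics/ and viewed, at most 10 in all, crops included, and the job is handed in when it is done.

```bash
mkdir -p pics; ls; cat > h.py <<'E'
from plant import robot
import numpy as np, cv2
def world(cam,uv,d):
    c=robot.get_calibration(cam);K,R,t=[np.array(c[k],float) for k in("K","R","t")]
    uv=np.atleast_2d(np.array(uv,float));d=np.atleast_1d(d)
    p=np.c_[uv,np.ones(len(uv))]@np.linalg.inv(K).T*d[:,None]
    return (p-t)@R
def ray_z(cam,uv,z):
    c=robot.get_calibration(cam);K,R,t=[np.array(c[k],float) for k in("K","R","t")]
    o=-R.T@t; d=R.T@np.linalg.inv(K)@np.array([uv[0],uv[1],1.]); return o+d*(z-o[2])/d[2]
E
python3 - <<'E'
from h import *
for c in("top","side"):
    im,d=robot.snapshot(c); cv2.imwrite(f"pics/{c}0.png",im[:,:,::-1]); np.save(f"pics/{c}d.npy",d)
    for n,z in(("scoop",0),("scoop_grip",105),("scoop_lip",43),("grader",0),("landing",169),("bars",132),("trough",52),("side_lane",18)):
        for m in robot.mark_of(n,c)[:2]:
            print(c,n,round(m["p"],2),np.round(m["xy"],1),ray_z(c,m["xy"],z).round(1))
print(robot.get_state()["t"])
E
```

```text
pics
plant.py
top scoop 0.63 [178.1 199.4] [500.7 360.4   0. ]
top scoop 0.23 [124.1 180.5] [566.3 541.2   0. ]
top scoop_grip 0.69 [124.7 180.8] [548.4 507.9 105. ]
top scoop_grip 0.64 [158.9 192.4] [510.9 401.5 105. ]
top scoop_lip 0.91 [199.  193.6] [513.7 285.7  43. ]
top grader 0.92 [347.1 189.5] [ 527.1 -201.8    0. ]
top landing 0.95 [311.9 178.3] [539.  -63.8 169. ]
top landing 0.71 [362.6 159.9] [ 592.5 -216.   169. ]
top bars 0.95 [356.7 189.7] [ 508.4 -203.3  132. ]
top trough 0.66 [400.1 204.6] [ 469.4 -358.6   52. ]
top trough 0.52 [163.4 180.2] [557.4 399.2  52. ]
top side_lane 0.73 [177.4 199.7] [497.6 359.5  18. ]
top side_lane 0.61 [362.9 156.4] [ 635.  -254.7   18. ]
side scoop 0.87 [210.8 173.3] [513.3 372.9   0. ]
side scoop 0.32 [217.  159.6] [576.2 444.    0. ]
side scoop_grip 0.9 [202.9 141.2] [518.  430.1 105. ]
side scoop_lip 0.61 [223.2 177.9] [510.3 268.9  43. ]
side grader 0.67 [311.9 282.1] [ 509.7 -199.4    0. ]
side landing 0.9 [293.9 197. ] [543.  -61.1 169. ]
side landing 0.55 [200.4 144.4] [456.2 309.9 169. ]
side bars 0.8 [320.8 246.3] [ 513.9 -204.4  132. ]
side bars 0.25 [340.9 204.8] [ 660.  -118.1  132. ]
side trough 0.8 [350.7 329.9] [ 467.6 -365.    52. ]
side side_lane 0.84 [366.4 271.9] [ 638.  -258.4   18. ]
0.9
```

View pics/top0.png

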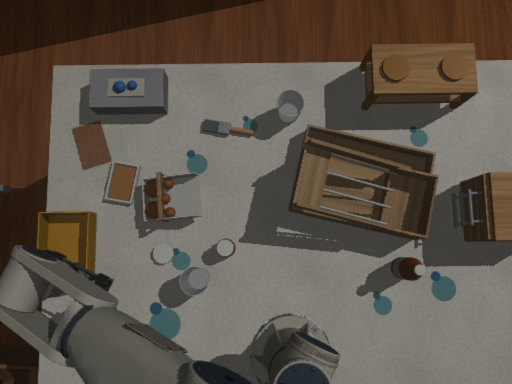

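View pics/side0.png

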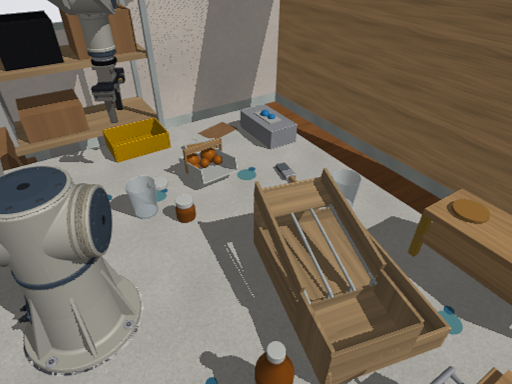

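The top picture shows the scoop at (145–202, 173–222) with its bar at (159,193), and the grader at (292–437, 127–238), head to the left. In the side picture the bar is at (203,144). Next I refine both with depth.

```bash
cat > m.py <<'E'
from h import *
v,u=np.mgrid[0:384,0:512]
P={}
for c in("top","side"):
    d=np.load(f"pics/{c}d.npy"); P[c]=world(c,np.c_[u.ravel(),v.ravel()],d.ravel()).reshape(384,512,3); P[c][d==0]=np.nan
def sel(c,x0,x1,y0,y1,z0,z1):
    q=P[c].reshape(-1,3); return q[(q[:,0]>x0)&(q[:,0]<x1)&(q[:,1]>y0)&(q[:,1]<y1)&(q[:,2]>z0)&(q[:,2]<z1)]
for c in P:
    s=sel(c,400,620,250,480,88,135); print(c,"bar",len(s),s.mean(0).round(1),s.min(0).round(),s.max(0).round(), np.percentile(s[:,2],[50,90]).round())
    if len(s)>5: print(" minrect",cv2.minAreaRect(s[:,:2].astype(np.float32)))
    s=sel(c,400,620,250,480,8,135); print(c,"scoop",len(s),cv2.minAreaRect(s[:,:2].astype(np.float32)))
    s=sel(c,300,800,-480,30,8,260); print(c,"grader",len(s),cv2.minAreaRect(s[:,:2].astype(np.float32)))
    print(" table z", np.nanmedian(sel(c,350,450,-100,200,-30,30)[:,2]))
    q=robot.masks_of("scoop",c)
    for m in q[:2]: print(m["p"],m["box"])
    for m in robot.masks_of("grader",c)[:1]:
        s=P[c][m["region"]]; s=s[(s[:,2]>8)]; print("gmask",m["p"],m["box"],cv2.minAreaRect(s[:,:2].astype(np.float32)))
E
python3 m.py
```

```text
top bar 260 [500.9 396.2 112.7] [428. 289.  88.] [576. 412. 123.] [115. 119.]
 minrect ((504.1284484863281, 350.1512451171875), (145.91549682617188, 113.26293182373047), 4.326564311981201)
top scoop 2604 ((518.5999755859375, 373.9005126953125), (196.4691619873047, 190.73834228515625), 4.345118522644043)
top grader 12531 ((549.9937744140625, -222.1542205810547), (499.8892517089844, 503.4515075683594), 0.030445678159594536)
 table z 0.2108312496876581
0.66 [142.6, 174.0, 203.6, 223.4]
0.37 [289.4, 122.6, 437.3, 242.4]
gmask 0.7 [288.4, 123.1, 435.9, 242.6] ((547.2281494140625, -237.87527465820312), (424.5342712402344, 286.7962341308594), 76.46009063720703)
side bar 278 [498.2 392.9 107.8] [427. 287.  88.] [576. 411. 120.] [109. 117.]
 minrect ((505.0218505859375, 349.46307373046875), (148.96060180664062, 115.02719116210938), 4.205674648284912)
side scoop 1732 ((503.61627197265625, 372.92510986328125), (150.2427520751953, 188.12315368652344), 3.1783809661865234)
side grader 24052 ((550.0579833984375, -223.63357543945312), (499.849853515625, 507.1778869628906), 0.0054597556591033936)
 table z 0.6315720683059619
0.73 [177.0, 136.2, 238.2, 189.0]
gmask 0.75 [254.0, 169.3, 449.8, 384.0] ((591.5438232421875, -142.47927856445312), (633.6552734375, 326.6784362792969), 76.24568176269531)
```

```bash
cat >> m.py <<'E'
print('-----')
def clean(s):
    for _ in range(4):
        a=np.polyfit(s[:,0],s[:,1],1); r=s[:,1]-np.polyval(a,s[:,0]); s=s[abs(r)<max(9,2*r.std())]
    return s,a
for c in P:
    s,a=clean(sel(c,400,620,370,425,96,135)); (ctr,wh,an)=cv2.minAreaRect(s[:,:2].astype(np.float32))
    print(c,len(s),"slope deg",np.degrees(np.arctan(a[0])).round(2),ctr,wh,an,np.percentile(s[:,2],[5,50,95]).round())
    # scoop walls in the frame
g=np.array([511,-199.]);th=np.radians(76.4);X=np.array([np.cos(th),np.sin(th)]);Y=np.array([-X[1],X[0]])
for c in P:
    q=P[c].reshape(-1,3); l=np.c_[(q[:,:2]-g)@X,(q[:,:2]-g)@Y,q[:,2]]
    m=(abs(l[:,1])<80)
    for x in range(90,215,6):
        k=l[m&(abs(l[:,0]-x)<3)]; 
        if len(k): print(c,x,len(k),np.percentile(k[:,2],[10,50,90]).round())
    for y in list(range(-204,-70,8))+list(range(70,125,5)):
        k=l[(abs(l[:,0]-60)<40)&(abs(l[:,1]-y)<3)]
        if len(k): print(c,"y",y,np.percentile(k[:,2],[10,50,90]).round())
    s=sel(c,400,620,255,480,2,135)
    for n,sc in(("scooplow",s[s[:,2]<47]),):
        print(n,len(sc),cv2.minAreaRect(sc[:,:2].astype(np.float32)), np.percentile(sc[:,0],[1,99]),np.percentile(sc[:,1],[1,99]))
    s=sel(c,400,620,340,425,52,86); print("balls",np.percentile(s[:,:2],[2,98],axis=0).round())
E
python3 m.py | sed '1,/-----/d'
```

```text
top 245 slope deg 4.2 (500.3695068359375, 399.8493957519531) (145.8724822998047, 14.584199905395508) 3.9167659282684326 [102. 115. 120.]
side 254 slope deg 4.02 (501.78778076171875, 395.0121765136719) (148.7030029296875, 15.078147888183594) 3.16737961769104 [ 97. 109. 118.]
top 90 16 [153. 159. 160.]
top 96 28 [154. 158. 162.]
top 102 104 [157. 161. 164.]
top 108 106 [159. 163. 166.]
top 114 100 [160. 164. 167.]
top 120 106 [162. 166. 168.]
top 126 104 [163. 167. 170.]
top 132 104 [165. 168. 171.]
top 138 107 [166. 169. 172.]
top 144 103 [168. 171. 174.]
top 150 105 [169. 172. 176.]
top 156 107 [171. 174. 177.]
top 162 107 [172. 175. 178.]
top 168 107 [173. 177. 180.]
top 174 97 [175. 179. 190.]
top 180 258 [  3. 129. 189.]
top 186 84 [-3.  0.  4.]
top 192 85 [-3.  0.  5.]
top 198 87 [-3.  0.  4.]
top 204 86 [-4.  1.  5.]
top 210 83 [-4.  1.  4.]
top y -204 [5. 5. 5.]
top y -188 [66. 68. 68.]
top y -180 [26. 53. 72.]
top y -172 [21. 24. 29.]
top y -164 [20. 25. 29.]
top y -156 [21. 25. 30.]
top y -148 [21. 25. 29.]
top y -116 [22. 24. 27.]
top y -108 [21. 25. 26.]
top y -100 [ 21.  2
[... 1138 characters left out ...]
 -148 [24. 27. 29.]
side y -140 [23. 25. 28.]
side y -132 [23. 26. 29.]
side y -124 [23. 25. 29.]
side y -116 [23. 26. 28.]
side y -108 [23. 26. 28.]
side y -100 [ 27. 193. 202.]
side y -92 [137. 170. 195.]
side y -84 [ 36. 149. 159.]
side y -76 [ 37. 145. 157.]
side y 70 [ 54.  57. 159.]
side y 75 [56. 57. 59.]
side y 90 [ 95. 189. 202.]
side y 95 [ 20.  95. 193.]
side y 100 [  2.  91. 185.]
side y 105 [-1.  1.  2.]
side y 110 [-1.  1.  2.]
side y 115 [-1.  1.  2.]
side y 120 [-1.  1.  2.]
scooplow 932 ((509.73614501953125, 365.5728759765625), (221.61026000976562, 218.10353088378906), 89.72687530517578) [407.3841993  603.82623947] [262.46037918 462.27250146]
balls [[429. 345.]
 [573. 423.]]
```

Measured: the bar middle is at about (501, 398), top at z = 116, with scoop yaw about 94°. The grader origin is at about (511, -199) with yaw 76.4°. Deck heights, upstand and walls all match the given sizes. Before moving, I check that the whole path is reachable.

```bash
cat >> h.py <<'E'
from scipy.spatial.transform import Rotation as Ro
SG=1
LIP=np.array([-86,0,43.]); TC=np.array([30,0,110.])
def srot(yaw,tilt): return (Ro.from_euler('z',yaw,degrees=True)*Ro.from_euler('y',-tilt,degrees=True)).as_matrix()
def tool(yaw,tilt,sg=None):
    s=SG if sg is None else sg
    return srot(yaw,tilt)@np.array([[0,s,0],[s,0,0],[0,0,-1.]])
def tcp_from(pt,world_pt,yaw,tilt): return np.array(world_pt)+srot(yaw,tilt)@(TC-pt)
YS,YG=94.0,76.4
BAR=np.array([501,398,110.])
g=np.array([511,-199.]);th=np.radians(YG);X=np.array([np.cos(th),np.sin(th)])
def lipz(t,lx):  # lip height keeping underside 8 mm over the upstand
    a=np.radians(t); return max(188+8+43*np.cos(a)-(178-lx-43*np.sin(a))*np.tan(a), 188+8+43*np.cos(a)-(184-lx)*0 if t<=0 else 0)
def pour(t,lx=132): return tcp_from(LIP,[*(g+lx*X),lipz(t,lx)],YG,t),tool(YG,t)
E
python3 - <<'E'
import h; from h import *
for s in(1,-1):
    h.SG=s; print("SG",s)
    print(np.round(robot.solve_ik(BAR,tool(YS,0)),2))
    for t in(0,10,12,20,30,40,44):
        p,R=pour(t); q=robot.solve_ik(p,R); print(t,round(lipz(t,132)-169),p.round(),None if q is None else np.round(q,2))
E
```

```text
SG 1
[ 0.67  0.51  1.7  -0.    0.93 -0.97]
0 70 [569.  42. 306.] [ 0.07  0.21  1.67 -0.    1.26 -1.26]
10 63 [566.  29. 318.] [-0.05  0.17  1.7   0.18  1.24 -1.44]
12 61 [565.  26. 320.] [-0.08  0.17  1.7   0.22  1.24 -1.48]
20 56 [562.  13. 328.] [-0.19  0.16  1.72  0.37  1.26 -1.63]
30 50 [558.  -6. 335.] [-0.32  0.18  1.74  0.54  1.31 -1.82]
40 45 [553. -26. 339.] [-0.44  0.22  1.76  0.69  1.39 -1.99]
44 42 [551. -35. 340.] [-0.49  0.25  1.76  0.75  1.42 -2.05]
SG -1
[ 0.67  0.51  1.7  -0.    0.93  2.17]
0 70 [569.  42. 306.] [ 0.07  0.21  1.67 -0.    1.26  1.88]
10 63 [566.  29. 318.] [-0.05  0.17  1.7   0.18  1.24  1.7 ]
12 61 [565.  26. 320.] [-0.08  0.17  1.7   0.22  1.24  1.66]
20 56 [562.  13. 328.] [-0.19  0.16  1.72  0.37  1.26  1.51]
30 50 [558.  -6. 335.] [-0.32  0.18  1.74  0.54  1.31  1.32]
40 45 [553. -26. 339.] [-0.44  0.22  1.76  0.69  1.39  1.15]
44 42 [551. -35. 340.] [-0.49  0.25  1.76  0.75  1.42  1.09]
```

```bash
python3 - <<'E'
from h import *
robot.goto(BAR+[0,0,110],tool(YS,0)); robot.set_gripper(50)
robot.move_l(BAR+[0,0,40],v=150)
robot.move_l(BAR,v=60)
robot.set_gripper(0,strength=24)
s=robot.get_state(); print(s["t"],s["finger_gap"],s["grasp_force"],np.round(s["ft_force"],1),s["ee_pos"])
if 8<s["finger_gap"]<17:
    robot.move_l(BAR+[0,0,40],v=50)
    s=robot.get_state(); print(s["t"],s["finger_gap"],s["grasp_force"],np.round(s["ft_force"],1),np.round(s["wrist_torque"],2))
im,d=robot.snapshot("side"); cv2.imwrite("pics/s1.png",cv2.resize(im[100:240,120:300,::-1],None,fx=4,fy=4))
E
```

```text
5.2417 11.87148636595708 24.000120162963867 [-0.6  2.2  0.6] [501.16400635 398.46453224 110.23874161]
6.1917 11.932614737884274 23.999125063419342 [-0.4 -0.4 -5.3] [ 0.04 -0.03 -0.06]
```

View pics/s1.png

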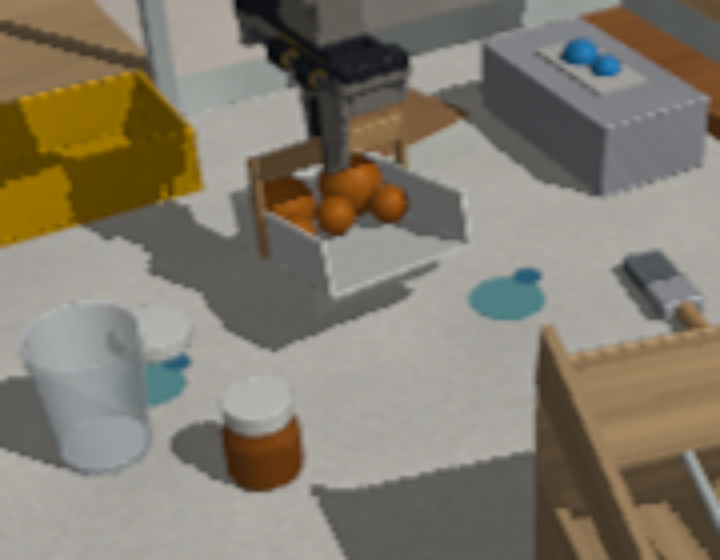

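The scoop is held level with all five balls in it. Its front edge is thin, with shadow below it (crop 335,292), so its underside rises to the lip. Next is the carry to the head of the grader and a tilt to 9°, which keeps the balls in, followed by a look.

```bash
python3 - <<'E'
from h import *
robot.move_l(BAR+[0,0,225],v=150)
p,R=pour(0); back=np.array([*(60*X),30.])
robot.move_l(p+back,v=130,rot=R)
robot.move_l(p+[0,0,12],v=80)
p,R=pour(9); robot.move_l(p,v=20,rot=R)
s=robot.get_state(); print(s["t"],s["finger_gap"],s["grasp_force"],np.round(s["ft_force"],1),np.round(s["wrist_torque"],2))
im,d=robot.snapshot("side"); np.save("pics/s2d.npy",d); cv2.imwrite("pics/s2.png",cv2.resize(im[80:260,190:390,::-1],None,fx=4,fy=3.3))
im,d=robot.snapshot("top"); np.save("pics/t2d.npy",d); cv2.imwrite("pics/t2.png",cv2.resize(im[100:260,220:420,::-1],None,fx=3,fy=3))
for c in("side","top"):
    for m in robot.mark_of("scoop_lip",c)[:1]: print(c,m["p"],m["xy"],ray_z(c,m["xy"],lipz(9,132)))
print("want lip",g+132*X,lipz(9,132))
E
```

```text
11.8333 11.633927652919482 23.999176919460297 [ 0.9 -0.7 -4.3] [-0.29  0.03  0.01]
side 0.56 [299.0, 177.6] [547.47490229 -67.68346463 232.25031615]
top 0.77 [317.1, 171.7] [547.38871518 -70.84371672 232.25031615]
want lip [542.03875893 -70.70114792] 232.25031615395548
```

View pics/s2.png

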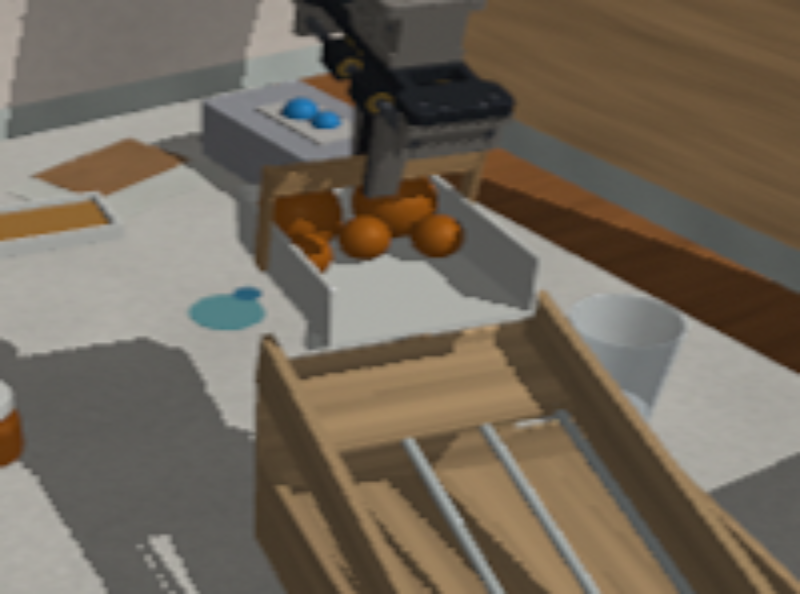

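View pics/t2.png

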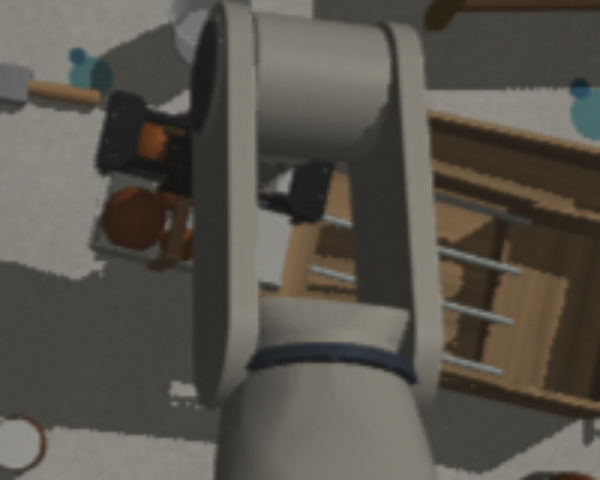

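The side crop shows all the balls still inside, the lip just over the upstand and the scoop between the side walls. I check the lip height and centring from depth before tipping.

```bash
python3 - <<'E'
from h import *
Y=np.array([-X[1],X[0]])
v,u=np.mgrid[0:384,0:512]
for c,f in(("side","s2d"),("top","t2d")):
    d=np.load(f"pics/{f}.npy"); q=world(c,np.c_[u.ravel(),v.ravel()],d.ravel()); q=q[d.ravel()>0]
    l=np.c_[(q[:,:2]-g)@X,(q[:,:2]-g)@Y,q[:,2]]
    for x in range(112,200,6):
        k=l[(abs(l[:,0]-x)<3)&(abs(l[:,1])<110)&(l[:,2]>212)&(l[:,2]<300)]
        if len(k)>3:
            fl=k[abs(k[:,1])<55]
            print(c,x,len(k),"y",k[:,1].min().round(),k[:,1].max().round(),"floor z",np.median(fl[:,2]).round(1) if len(fl) else None)
E
```

```text
side 124 4 y -97.0 94.0 floor z None
side 130 115 y -99.0 97.0 floor z 232.1
side 136 146 y -98.0 97.0 floor z 232.8
side 142 123 y -97.0 97.0 floor z 232.7
side 148 127 y -99.0 98.0 floor z 232.4
side 154 115 y -98.0 98.0 floor z 232.0
side 160 114 y -100.0 98.0 floor z 231.7
side 166 107 y -99.0 97.0 floor z 231.6
side 172 101 y -68.0 97.0 floor z 231.3
side 178 80 y -68.0 69.0 floor z 230.8
side 184 95 y -69.0 69.0 floor z 230.4
side 190 91 y -68.0 68.0 floor z 230.2
side 196 80 y -69.0 69.0 floor z 229.9
top 130 4 y 24.0 54.0 floor z 233.3
top 136 49 y -3.0 69.0 floor z 232.4
top 142 65 y -50.0 69.0 floor z 232.8
top 148 70 y -48.0 69.0 floor z 232.4
top 154 53 y -39.0 69.0 floor z 232.1
top 160 25 y -5.0 34.0 floor z 231.2
```

```bash
python3 - <<'E'
from h import *
v,u=np.mgrid[0:384,0:512]
d=np.load("pics/sided.npy"); q=world("side",np.c_[u.ravel(),v.ravel()],d.ravel())
S=srot(94,0); o=np.array([503,368,0]); l=(q-o)@S
for z in range(-3,50,5):
    k=l[(abs(l[:,1])<60)&(abs(l[:,2]-z)<2.5)&(l[:,0]>-130)&(l[:,0]<0)]
    print(z,len(k),np.percentile(k[:,0],[5,25,50,75,95]).round() if len(k) else "")
E
```

```text
-3 128 [-127. -109.  -86.  -65.  -48.]
2 402 [-126. -109.  -88.  -64.  -47.]
7 27 [-51. -50. -49. -47. -47.]
12 5 [-52. -52. -50. -49. -47.]
17 2 [-48. -48. -48. -48. -48.]
22 2 [-48. -39. -26. -14.  -4.]
27 58 [-23. -16. -10.  -5.  -1.]
32 68 [-47. -38. -32. -25. -19.]
37 93 [-70. -62. -54. -48. -39.]
42 113 [-87. -84. -77. -69. -38.]
47 11 [-89. -87. -85. -42.  -1.]
```

The space under the lip is open back to scoop x = -48, so I can pour lower with the lip nearer mid-plate. Tipping slowly now.

```bash
cat >> h.py <<'E'
def lipz(t,lx): a=np.radians(t); return max(206,188+7+43*np.cos(a)-38*np.sin(a))
def pour(t,lx=140): return tcp_from(LIP,[*(g+lx*X),lipz(t,lx)],YG,t),tool(YG,t)
E
python3 - <<'E'
from h import *
for t in(11,14,17,20,24,29,36,43):
    p,R=pour(t); p0=robot.get_state()["ee_pos"]; L=np.linalg.norm(p-p0); rate=2.5 if t<25 else 4.5
    dt=((3 if t<21 else 5) if t>11 else 3)/rate
    robot.move_l(p,v=max(L/dt,2),rot=R)
    s=robot.get_state(); print(t,round(s["t"],1),round(L,1),round(s["finger_gap"],1),round(s["grasp_force"],1),np.round(s["ft_force"],1),np.round(s["wrist_torque"],2))
robot.pause(1.0)
s=robot.get_state(); print(s["t"],np.round(s["ft_force"],1))
im,d=robot.snapshot("side"); cv2.imwrite("pics/s3.png",cv2.resize(im[80:384,190:470,::-1],None,fx=2,fy=1.95))
E
```

```text
11 13.5 4.7 12.0 24.0 [-0.6 -0.9 -4.8] [-0.32  0.05  0.01]
14 14.8 5.5 11.5 24.0 [ 0.3  0.4 -4.2] [-0.42  0.15  0.05]
17 16.2 5.6 12.0 24.0 [ 0.1 -0.8 -4.7] [-0.33  0.06  0.02]
20 17.5 5.7 11.7 24.0 [ 0.2 -0.1 -1.8] [-0.29  0.03  0.06]
24 19.7 7.7 11.8 24.0 [ 0.2  0.9 -1.4] [-0.37  0.08  0.05]
29 20.9 9.9 12.1 24.0 [ 0.2 -0.4 -1.7] [-0.4   0.12 -0.02]
36 22.2 14.6 11.7 24.0 [ 0.5 -0.3 -1.8] [-0.54  0.13 -0.03]
43 23.4 16.0 11.9 24.0 [ 0.3  0.1 -1.9] [-0.61  0.17  0.03]
24.425 [-0.4  0.4 -2.5]
```

View pics/s3.png

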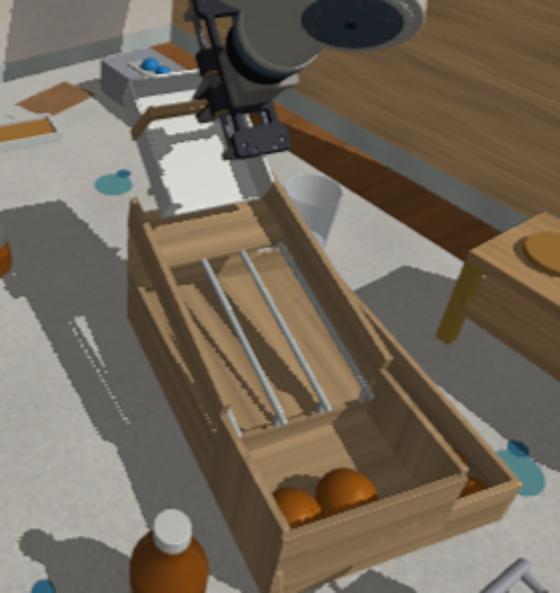

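The scoop is empty. Both large balls are in the trough at (297,507) and (345,490), and amber shows in the lane foot at (470,487). The scoop goes back level to its old place.

```bash
python3 - <<'E'
from h import *
p,R=pour(43); robot.move_l(p+np.array([*(30*X),60.]),v=80)
p,R=pour(0); robot.move_l(p+np.array([*(70*X),60.]),v=80,rot=R)
robot.move_l(BAR+[0,0,200],v=160,rot=tool(YS,0))
robot.move_l(BAR+[0,0,25],v=120)
im,d=robot.snapshot("side"); cv2.imwrite("pics/s4.png",cv2.resize(im[100:240,120:300,::-1],None,fx=4,fy=4))
v,u=np.mgrid[0:384,0:512]; l=(world("side",np.c_[u.ravel(),v.ravel()],d.ravel())-[503,368,0])@srot(94,0)
for x in range(-84,60,12):
    k=l[(abs(l[:,0]-x)<4)&(abs(l[:,1])<55)&(l[:,2]>35)&(l[:,2]<85)]
    if len(k)>5: print(x,len(k),np.median(k[:,2]).round(1),"expected",round(43+25-(x+86)*np.tan(np.radians(12)),1))
s=robot.get_state(); print(s["t"],s["finger_gap"],np.round(s["ft_force"],1))
im,d=robot.snapshot("top"); cv2.imwrite("pics/t4.png",cv2.resize(im[110:260,280:450,::-1],None,fx=4,fy=4))
E
```

```text
-84 43 68.2 expected 67.6
-72 32 66.0 expected 65.0
-60 28 63.5 expected 62.5
-48 28 60.7 expected 59.9
-36 27 58.3 expected 57.4
-24 26 56.2 expected 54.8
-12 19 53.3 expected 52.3
0 17 50.7 expected 49.7
12 17 49.1 expected 47.2
24 16 45.6 expected 44.6
36 15 43.3 expected 42.1
48 15 40.4 expected 39.5
30.8 12.14000847547239 [ 0.3  0.1 -2.5]
```

View pics/t4.png

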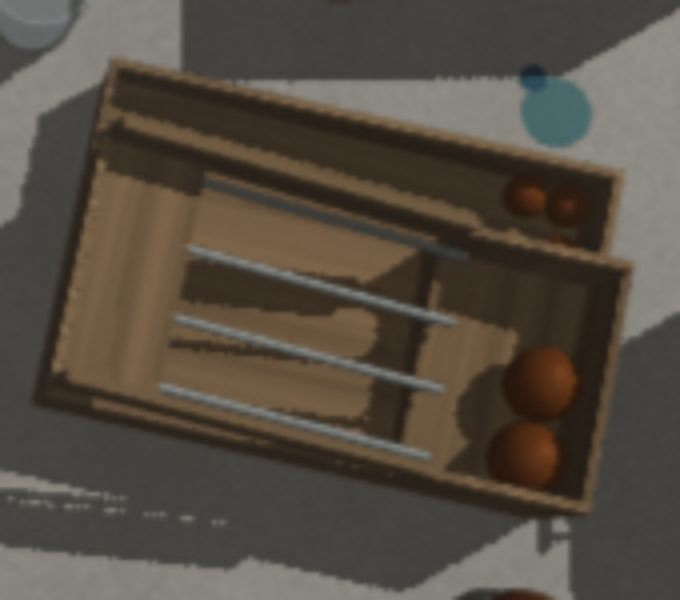

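Sorting is right: the small balls are in the lane at (527,195), (568,205) and (558,240), and two large ones are in the trough. The scoop is level, so I set it down.

```bash
python3 - <<'E'
from h import *
robot.move_l(BAR+[0,0,4],v=60)
z=4
while z>-2:
    z-=0.5; robot.move_l(BAR+[0,0,z],v=10); f=robot.get_state()["ft_force"][2]
    if f>1.5: break
print(z,f)
robot.set_gripper(40); robot.pause(0.3)
robot.move_l(BAR+[0,0,60],v=80); robot.move_l(BAR+[0,0,160],v=200); robot.pause(0.5)
s=robot.get_state(); print(s["t"],np.round(s["ft_force"],1))
im,d=robot.snapshot("side"); cv2.imwrite("pics/s5.png",cv2.resize(im[60:384,100:500,::-1],None,fx=1.8,fy=1.8))
E
```

```text
0.0 1.9361708430140885
36.2833 [ 0.5 -0.6 -0.5]
```

View pics/s5.png

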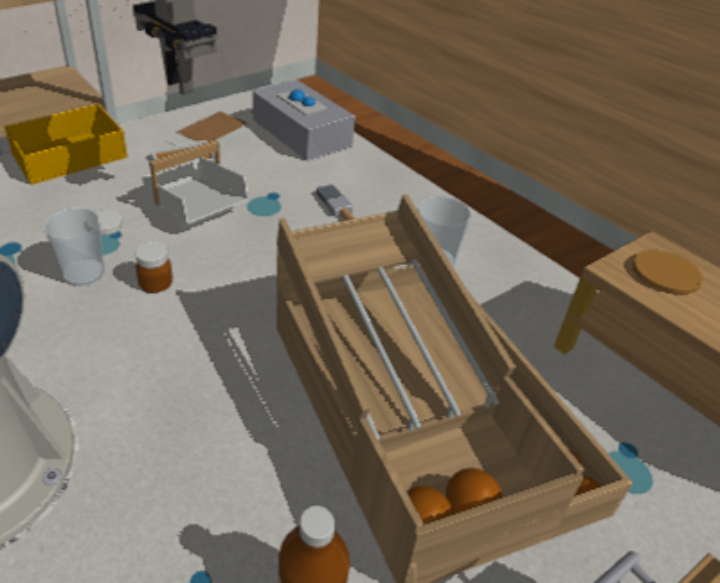

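The empty scoop stands upright at (200,190), the gripper is clear of it, the balls are in place and the bystanders have not moved.

```bash
python3 -c "
from plant import robot
print(robot.finish_job())"
```

```text
the job is handed in; nothing more can be done
None
```

The job is handed in at about 36 s: the two large balls are in the foot trough, the three small ones are in the side lane, and the empty scoop stands upright on the table, released.

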